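# Set the casting flasks over the wax trees

### The job

Make the wax trees ready for investing: lower each of the four steel flasks over the wax tree it belongs to, until it sits level and fully home inside the rim of that tree's rubber base. The flask must be the size that the base is made for, and of the two flasks of equal width the tall one goes over the tall tree and the short one over the short tree. Do not knock the brittle wax or let a flask drop, and leave the hammer and the jar where they are.

Things in the scene. Friction and masses are not known exactly. Their poses are not given: they have to be found in the camera images.
- flask_small: Casting flask: a plain upright stainless steel tube, open at both ends, standing on the bench; the narrowest flask. Outside diameter 44 mm, inside 38 mm (wall 3 mm), height 60 mm, 0.13 to 0.38 kg. Origin: centre of its lower end, z up along the tube. It belongs over tree_small.
- flask_short: Casting flask: a plain upright stainless steel tube, open at both ends, standing on the bench; the shorter of the two flasks of middle width. Outside diameter 55 mm, inside 49 mm (wall 3 mm), height 50 mm, 0.13 to 0.38 kg. Origin: centre of its lower end, z up along the tube. It belongs over tree_short.
- flask_tall: Casting flask: a plain upright stainless steel tube, open at both ends, standing on the bench; the taller of the two flasks of middle width. Outside diameter 55 mm, inside 49 mm (wall 3 mm), height 85 mm, 0.13 to 0.38 kg. Origin: centre of its lower end, z up along the tube. It belongs over tree_tall.
- flask_large: Casting flask: a plain upright stainless steel tube, open at both ends, standing on the bench; the widest flask. Outside diameter 67 mm, inside 61 mm (wall 3 mm), height 68 mm, 0.13 to 0.38 kg. Origin: centre of its lower end, z up along the tube. It belongs over tree_large.
- tree_small: Brittle blue-green wax tree on its loose round dark grey rubber base: a single wax ring on a stem, on the smallest base. Origin: centre of the base's underside, z up. Wax: within 19 mm diameter, tip at z 48 mm. Base: 68 mm diameter; rim 15 mm high, funnel inside, 62 mm wide at its top, 54 mm at the inner floor (5 mm above the underside), where flask_small stands, on the axis.
- tree_short: Brittle blue-green wax tree on its loose round dark grey rubber base: the shorter of the two trees of little studs, middle-sized base. Origin: centre of the base's underside, z up. Wax: within 26 mm diameter, tip at z 42 mm. Base: 79 mm diameter; rim 15 mm high, funnel inside, 73 mm wide at its top, 65 mm at the inner floor (5 mm above the underside), where flask_short stands, on the axis.
- tree_tall: Brittle blue-green wax tree on its loose round dark grey rubber base: the taller of the two trees of little studs, middle-sized base. Origin: centre of the base's underside, z up. Wax: within 26 mm diameter, tip at z 76 mm. Base: 79 mm diameter; rim 15 mm high, funnel inside, 73 mm wide at its top, 65 mm at the inner floor (5 mm above the underside), where flask_tall stands, on the axis.
- tree_large: Brittle blue-green wax tree on its loose round dark grey rubber base: wax rings in two tiers round a stem, on the largest base. Origin: centre of the base's underside, z up. Wax: within 32 mm diameter, tip at z 59 mm. Base: 91 mm diameter; rim 15 mm high, funnel inside, 85 mm wide at its top, 77 mm at the inner floor (5 mm above the underside), where flask_large stands, on the axis.
- hammer: Bystander: small chasing hammer lying on the bench beyond the work, head 70 mm across, wooden handle along its +y, 25 mm high, 240 mm long in all. Origin: under the head, at bench height. To be left alone.
- jar: Bystander: glass jar with yellow contents and a brass lid, 76 mm in diameter, 76 mm high, to the left of the work. Origin: centre of its underside. To be left alone.

How it is judged:
At the end, for the whole second after the job is handed in: Every flask stands in the base of its own tree: axes within 8 mm of each other, the flask's lower end on the base's inner floor (3 to 7.5 mm above the underside of the base), flask and base upright within 0.06 rad, the bases standing on the bench, everything at rest (horizontal distance between flask_small and tree_small below 0.008 m and z of flask_small in the frame of tree_small between 0.003 and 0.0075 m and angle between each of flask_small, tree_small, flask_short, tree_short, flask_tall, tree_tall, flask_large, tree_large's own z axis and vertical below 0.06 rad and height (world z) of each of tree_small, tree_short, tree_tall, tree_large below 0.004 m and linear speed of each of flask_small, tree_small, flask_short, tree_short, flask_tall, tree_tall, flask_large, tree_large below 0.02 m/s and horizontal distance between flask_short and tree_short below 0.008 m and z of flask_short in the frame of tree_short between 0.003 and 0.0075 m and horizontal distance between flask_tall and tree_tall below 0.008 m and z of flask_tall in the frame of tree_tall between 0.003 and 0.0075 m and horizontal distance between flask_large and tree_large below 0.008 m and z of flask_large in the frame of tree_large between 0.003 and 0.0075 m); the robot touches nothing.
It fails at once if a wax tree is knocked or squeezed (more than 4 N on the wax) (contact force between any of tree_small, tree_short, tree_tall, tree_large and anything else above 4 N).
It fails at once if a flask is dropped (moving faster than 0.6 m/s, a free fall of about 18 mm, with no finger on it) ((linear speed of flask_small above 0.6 m/s and contact force between the fingers and flask_small below 0.1 N) or (linear speed of flask_short above 0.6 m/s and contact force between the fingers and flask_short below 0.1 N) or (linear speed of flask_tall above 0.6 m/s and contact force between the fingers and flask_tall below 0.1 N) or (linear speed of flask_large above 0.6 m/s and contact force between the fingers and flask_large below 0.1 N)).
It fails at once if the hammer or the jar is shifted by more than 20 mm (distance of any of hammer, jar from where it was at the start of the episode above 0.02 m).
It also fails if it takes over 104 s, if anything falls off the work surface, if the arm or the gripper's body presses on something with over 40 N, if the wrist force passes 120 N, or if a joint passes its speed limit or range.

### The arm

A 6-joint arm with a two-finger parallel gripper is mounted at the origin on the work surface. World frame = base frame: x ahead of the robot, y to its left, z up, the work surface at z = 0. Lengths are in m, angles in rad, forces in N, time in s.
With the tool pointing down it reaches from about 0.35 to 0.875 m from the base axis. Payload 4.2 kg.
Tool frame: the origin (TCP) lies at the very end of the fingers, on their centre line; the grasp point (between the pads) lies 19 mm behind it (ctrl.grip_depth is the distance from the TCP to the grasp point, in m); z points along the fingers, y is the line along which they close (so a half turn about z gives the same grasp; the last joint's range is limited). The gripper opens to 87 mm and grips with 3 to 60 N. Pads are 19 mm wide; open, the fingers measure 117 mm over their backs; the gripper's body (75 mm by 190 mm) begins 51 mm behind the grasp point.
Start: joints at [-0.939, 0.385, 0.008, 0, -1.194, -0.259], TCP at [0.228, -0.582, 0.223] pointing down, gripper open.
Joint ranges: [-3.14, 3.14], [-1.21, 2.06], [-1.07, 1.41], [-3.16, 2.05], [-2.99, -0.16], [-3.1, 3.1]. Speed limits (rad/s): [2.79, 2.79, 3.14, 3.14, 3.14, 3.14].

### API

Orientations are given as a unit quaternion [x, y, z, w].
In Python, from workcell import status, optics, order, ctrl gives the robot as it stands.
- The arm moves only by the tool apply_moves, never from a script. Its argument "deltas" is a list of rows, each a list of 7 numbers: the turn, a rotation vector about the tool's x, y, z in degrees, then the shift along the tool's x, y, z in mm, then the opening, from 0 (shut) to 1 (fully open). A call has 1 to 20 rows; each row is the pose to reach, as a shift and turn from the pose commanded when the call began, along the tool's axes at that moment; what a row does not reach only later rows make up. A row lasts 1/8 s, in which the tool goes at most 62.5 mm and 10.7 degrees, less where a joint would pass 70% of its speed; a pose out of reach is approached as far as the arm can. A call with a gripper value outside its range is refused whole. The fingers move at their own pace and stop on an object; "newtons" is the grip in N (left out, the last holds). Time passes only in rows, so rows that repeat a pose let the fingers close. It gives the time, the measured TCP pose, the force, the opening and the grip force at its end, in the units of the state.
- status.get_obs(): the state, without advancing time (a new reading comes with each control period).
- optics.get_image(name): name is "scene" or "top"; returns the picture (400x640x3 uint8, red, green, blue); there is no depth.
- optics.camera_params(name): a dict with "intrinsics" (3x3 intrinsics, pixels), "T" (4x4, takes a point from camera to world coordinates). Camera axes: x right, y up, looking along -z (the intrinsics and any distortion apply to the point x, -y, -z); pixel columns grow to the right and rows downward; lengths in m; the calibration is good to about 2 mm. A picture is of the moment at which its call begins. camera_params takes no time and is no camera call.
- order.finish_job(): hands the job in; it is judged then, once.
The state is a dict: "time_s": time; "joints": joint angles; "dq": joint speeds; "tau": joint torques, N m; "tcp_pos": TCP position; "tool_rot": TCP orientation; "wrist_force": force on the tool from outside, world axes, zero at the start; "wrist_torque": the same for the moment, N m; "width": finger opening in m; "finger_force": force on a finger pad.
Only numpy, scipy, OpenCV 4.12 (cv2) and the standard library are available. Lean on these libraries where they do the work, as an engineer would, in place of code of your own. Each camera call takes 0.05 s, during which the arm holds its last target. There are 200 camera calls.

## Working session

There is one attempt and no reset: what is moved stays moved. The work goes in short steps, Python scripts to look and compute and a tool call to move; the robot and the scene stay as the last step left them, time stands still between calls to the robot, and variables do not carry over. Pictures are saved under pics/ and viewed, at most 14 in all, crops included, and the job is handed in when it is done.

Besides the shell and the picture viewer there is one more tool, called by a JSON object that holds its "name" and its "arguments", one argument or row to a line. apply_moves: Moves the arm, as the interface text tells. Its arguments: {"type":"object","properties":{"deltas":{"type":"array","items":{"type":"array","items":{"type":"number"}}},"newtons":{"type":"number"}},"required":["deltas"]}

```bash
ls; mkdir -p pics
python3 - <<'E'
from workcell import status, optics, order, ctrl
import cv2
s=status.get_obs(); print(s, ctrl.grip_depth)
for n in("scene","top"):
    cv2.imwrite(f"pics/{n}0.png",optics.get_image(n)[:,:,::-1]); print(n,optics.camera_params(n))
E
```

```text
pics
{'time_s': 0.0, 'joints': array([-9.39416015e-01,  3.85578548e-01,  6.60772644e-03, -4.78605530e-04,
       -1.19403202e+00, -2.58590866e-01]), 'dq': array([-0.00030933,  0.00061243, -0.00121291, -0.00222761, -0.00032069,
       -0.00042698]), 'tau': array([-3.20871559e-04, -3.90666175e+01,  1.87407303e+01,  4.21988457e+00,
        1.09408065e-02, -2.20407014e-04]), 'tcp_pos': array([ 0.22741178, -0.58149584,  0.2214423 ]), 'tool_rot': array([-1.85230401e-01,  9.82694475e-01,  1.09155705e-03, -2.74129986e-04]), 'wrist_force': array([ 0.11958579, -0.09036936, -0.02426791]), 'wrist_torque': array([ 0.02136122,  0.01222591, -0.04643328]), 'finger_force': 0.0, 'width': 0.08689221165121394} 0.0187
scene {'intrinsics': array([[368.6100387 ,   0.        , 312.92987649],
       [  0.        , 368.6100387 , 197.8596607 ],
       [  0.        ,   0.        ,   1.        ]]), 'T': array([[ 0.65714345, -0.56313862,  0.5010363 ,  1.16487689],
       [ 0.75354099,  0.47458228, -0.45491498, -0.45965243],
       [ 0.01839725,  0.67649579,  0.73621667,  0.90559586],
       [ 0.        ,  0.        ,  0.        ,  1.        ]])}
top {'intrinsics': array([[383.22717364,   0.        , 321.34140949],
       [  0.        , 383.22717364, 196.18936359],
       [  0.        ,   0.        ,   1.        ]]), 'T': array([[-0.02372802,  0.99445631, -0.10243844,  0.40810257],
       [-0.99968684, -0.02441727, -0.00547957,  0.06532275],
       [-0.00795046,  0.10227634,  0.99472425,  1.40262827],
       [ 0.        ,  0.        ,  0.        ,  1.        ]])}
```

View pics/scene0.png

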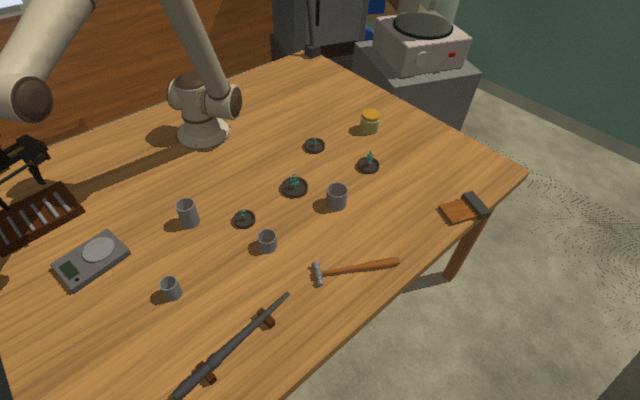

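View pics/top0.png

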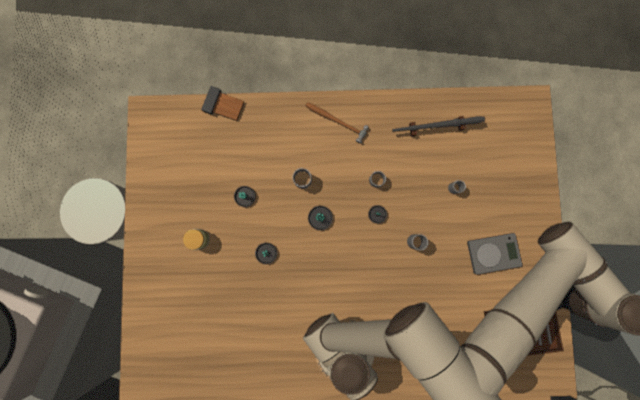

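The scene view shows four flasks and four trees. In the top view the flasks are near (303,178), (378,180), (458,187) and (418,242), and the trees near (245,196), (320,217), (377,214) and (266,253). I'll zoom in on both.

Run:
```python
import cv2
a=cv2.imread("pics/top0.png")[160:280,225:475]; cv2.imwrite("pics/top0c.png",cv2.resize(a,None,fx=3.2,fy=3.2,interpolation=cv2.INTER_CUBIC))
a=cv2.imread("pics/scene0.png")[130:310,150:390]; cv2.imwrite("pics/scene0c.png",cv2.resize(a,None,fx=3.2,fy=3.2,interpolation=cv2.INTER_CUBIC))
```

```text
(no output)
```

View pics/top0c.png

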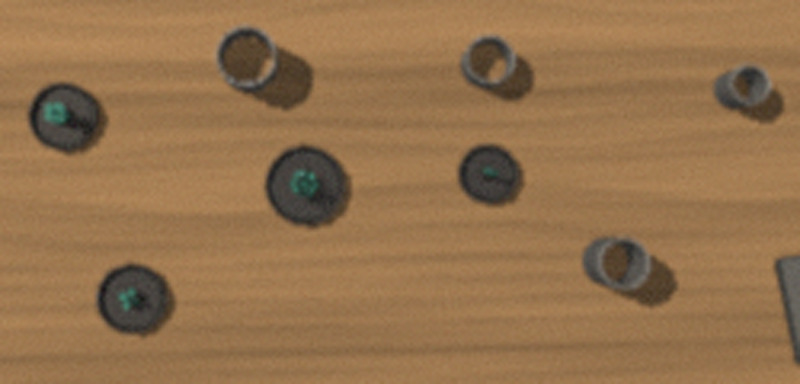

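View pics/scene0c.png

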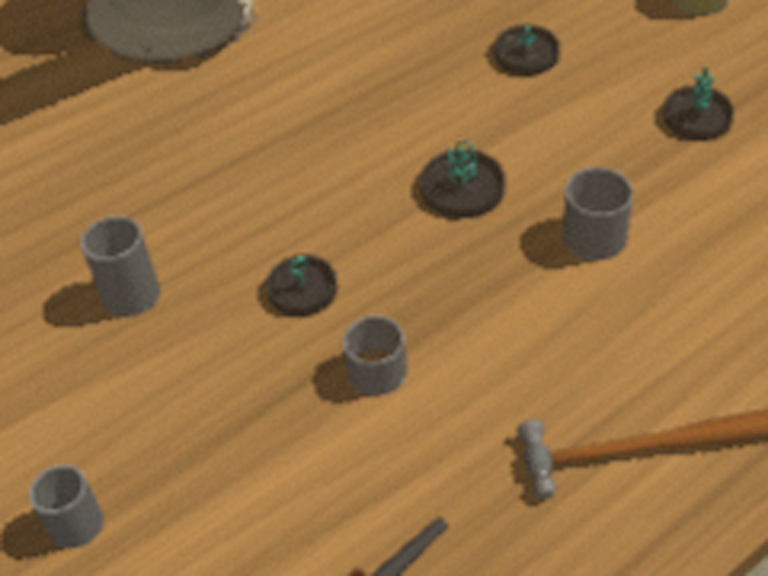

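The crops are clear. In top0c the flask rims are at large (247,58), short (489,61), small (749,86) and tall (622,264). The trees are at tall (65,118), large (307,186), small (490,175) and short (134,299). Next I'll measure silhouette centroids in both views.

```bash
cat > h.py <<'E'
import cv2, numpy as np
from workcell import status, optics
H=dict(flask_small=.060,flask_short=.050,flask_tall=.085,flask_large=.068,tree_small=.015,tree_short=.015,tree_tall=.015,tree_large=.015)
def ray(cam,u,v,z):
    p=optics.camera_params(cam);T=p["T"]
    d=np.linalg.inv(p["intrinsics"])@[u,v,1]; d=T[:3,:3]@(d*[1,-1,-1]); o=T[:3,3]
    return (o+d*(z-o[2])/d[2])[:2]
def proj(cam,P):
    p=optics.camera_params(cam);T=p["T"]
    c=T[:3,:3].T@(np.array(P)-T[:3,3]); q=p["intrinsics"]@(c*[1,-1,-1]); return q[:2]/q[2]
def blobs(cam,img,smax=75):
    hsv=cv2.cvtColor(img,cv2.COLOR_BGR2HSV)
    m=((hsv[...,1]<smax)).astype(np.uint8)*255
    m=cv2.morphologyEx(m,cv2.MORPH_OPEN,np.ones((2,2),np.uint8))
    cs,_=cv2.findContours(m,cv2.RETR_EXTERNAL,cv2.CHAIN_APPROX_NONE)
    f=np.zeros_like(m); out=[]
    for c in cs:
        c=cv2.convexHull(c); f[:]=0; cv2.drawContours(f,[c],-1,255,-1)
        M=cv2.moments(f,True)
        if 60<M["m00"]<1500: out.append((M["m10"]/M["m00"],M["m01"]/M["m00"],M["m00"],cv2.boundingRect(c)))
    return out
E
python3 - <<'E'
from h import *
S={}
crop=dict(flask_large=(247,58),flask_short=(489,61),flask_small=(749,86),flask_tall=(622,264),tree_tall=(65,118),tree_large=(307,186),tree_small=(490,175),tree_short=(134,299))
bt=blobs("top",cv2.imread("pics/top0.png")); bs=blobs("scene",cv2.imread("pics/scene0.png"))
for n,(x,y) in crop.items():
    u=np.array([x/3.2+225,y/3.2+160])
    b=min(bt,key=lambda b:np.hypot(*(b[:2]-u))); p=ray("top",*b[:2],H[n]/2)
    e=proj("scene",[*p,H[n]/2]); c=min(bs,key=lambda b:np.hypot(*(b[:2]-e))); q=ray("scene",*c[:2],H[n]/2)
    print(n,np.round(p*1000,1),np.round(q*1000,1),b[2:],c[2:])
E
```

```text
flask_large [626.3 140.6] [620.1 140. ] (172.0, (294, 170, 19, 12)) (515.0, (327, 184, 21, 28))
flask_short [ 613.7 -146.8] [ 610.9 -130.2] (89.0, (375, 172, 12, 13)) (401.0, (258, 230, 20, 24))
flask_small [ 567.1 -418.6] [ 573.4 -413.3] (184.0, (449, 182, 18, 13)) (431.0, (160, 276, 23, 26))
flask_tall [ 374.9 -265.2] [ 382.8 -259.1] (271.0, (408, 236, 22, 15)) (547.0, (176, 199, 25, 31))
tree_tall [554.4 350.1] [563.  353.3] (337.0, (236, 188, 21, 20)) (175.0, (360, 159, 18, 13))
tree_large [469.4  75.7] [478.6  76.7] (440.0, (310, 208, 23, 23)) (274.0, (283, 181, 23, 15))
tree_small [ 477.6 -132.4] [ 489.5 -128.2] (252.0, (370, 207, 18, 17)) (174.0, (237, 212, 18, 15))
tree_short [347.8 274.9] [357.6 275.8] (348.0, (256, 244, 22, 20)) (148.0, (307, 141, 17, 11))
```

Run:
```python
from h import *
for f,pts in (("top",[(303,174),(293,178),(308,178),(314,190),(320,224),(310,217),(334,222),(320,204),(290,217),(419,247),(420,238),(408,242),(378,173),(385,180),(387,187)]),("scene",[(245,220),(245,226),(236,217),(296,192),(304,192),(285,195),(337,200),(310,208),(330,189),(280,205)])):
    im=cv2.imread(f"pics/{f}0.png"); hs=cv2.cvtColor(im,cv2.COLOR_BGR2HSV)
    for p in pts: print(f,p,im[p[1],p[0]][::-1],hs[p[1],p[0]], int(im[p[1],p[0]][2])-int(im[p[1],p[0]][0]))
```

```text
top (303, 174) [82 60 36] [ 16 143  82] 46
top (293, 178) [94 85 74] [17 54 94] 20
top (308, 178) [119  90  63] [ 14 120 119] 56
top (314, 190) [77 60 38] [ 17 129  77] 39
top (320, 224) [64 60 60] [ 0 16 64] 4
top (310, 217) [66 63 61] [12 19 66] 5
top (334, 222) [127  96  62] [ 16 131 127] 65
top (320, 204) [141 110  73] [ 16 123 141] 68
top (290, 217) [173 130  88] [ 15 125 173] 85
top (419, 247) [60 57 57] [ 0 13 60] 3
top (420, 238) [69 56 46] [13 85 69] 23
top (408, 242) [76 74 71] [18 17 76] 5
top (378, 173) [59 51 42] [16 73 59] 17
top (385, 180) [116 109  97] [ 19  42 116] 19
top (387, 187) [77 59 38] [ 16 129  77] 39
scene (245, 220) [66 57 46] [17 77 66] 20
scene (245, 226) [59 48 39] [14 86 59] 20
scene (236, 217) [75 64 55] [14 68 75] 20
scene (296, 192) [74 63 55] [13 65 74] 19
scene (304, 192) [61 52 41] [17 84 61] 20
scene (285, 195) [66 54 38] [ 17 108  66] 28
scene (337, 200) [76 69 63] [14 44 76] 13
scene (310, 208) [162 122  74] [ 16 139 162] 88
scene (330, 189) [86 81 74] [18 36 86] 12
scene (280, 205) [168 123  71] [ 16 147 168] 97
```

```bash
cat >> h.py <<'E'
def blobs(cam,img,smax=102):
    hsv=cv2.cvtColor(cv2.resize(img,None,fx=4,fy=4,interpolation=cv2.INTER_LINEAR),cv2.COLOR_BGR2HSV)
    m=(cv2.GaussianBlur(hsv[...,1],(5,5),0)<smax).astype(np.uint8)*255
    m=cv2.morphologyEx(m,cv2.MORPH_OPEN,np.ones((5,5),np.uint8))
    cs,_=cv2.findContours(m,cv2.RETR_EXTERNAL,cv2.CHAIN_APPROX_NONE); out=[]
    for c in cs:
        c=cv2.convexHull(c); M=cv2.moments(c)
        if 1000<M["m00"]<16000: out.append(((M["m10"]/M["m00"]-1.5)/4,(M["m01"]/M["m00"]-1.5)/4,M["m00"]/16,tuple(np.array(cv2.boundingRect(c))/4)))
    return out
E
cat > meas.py <<'E'
from h import *
import sys
def run(t,s,names):
    bt=blobs("top",t); bs=blobs("scene",s)
    for n,P in names.items():
        e=proj("top",[*P,H[n]/2]); b=min(bt,key=lambda b:np.hypot(*(b[:2]-e))); p=ray("top",*b[:2],H[n]/2)
        e=proj("scene",[*P,H[n]/2]); c=min(bs,key=lambda b:np.hypot(*(b[:2]-e))); q=ray("scene",*c[:2],H[n]/2)
        print(n,np.round(p*1000,1),np.round(q*1000,1),"%.0f %.0f"%(b[2],c[2]),b[3],c[3])
A=dict(flask_large=(.623,.140),flask_short=(.611,-.135),flask_small=(.570,-.415),flask_tall=(.38,-.262),tree_tall=(.558,.352),tree_large=(.474,.076),tree_small=(.482,-.13),tree_short=(.352,.275))
E
python3 -c "
from meas import *
run(cv2.imread('pics/top0.png'),cv2.imread('pics/scene0.png'),A)"
```

```text
flask_large [617.2 141.3] [614.  141.4] 340 536 (np.float64(292.0), np.float64(167.5), np.float64(20.5), np.float64(21.75)) (np.float64(325.75), np.float64(182.25), np.float64(22.0), np.float64(29.0))
flask_short [ 608.2 -131.5] [ 605.9 -129.9] 239 416 (np.float64(368.75), np.float64(170.5), np.float64(18.25), np.float64(17.5)) (np.float64(257.0), np.float64(228.25), np.float64(20.0), np.float64(25.25))
flask_small [ 571.8 -415.7] [ 568.7 -413.8] 211 440 (np.float64(447.75), np.float64(179.5), np.float64(18.75), np.float64(14.75)) (np.float64(159.0), np.float64(275.0), np.float64(23.5), np.float64(26.25))
flask_tall [ 378.8 -262.2] [ 376.5 -258.9] 307 564 (np.float64(406.75), np.float64(233.75), np.float64(22.5), np.float64(17.5)) (np.float64(175.0), np.float64(197.25), np.float64(25.0), np.float64(31.75))
tree_tall [559.1 354.7] [552.3 361.1] 365 284 (np.float64(234.0), np.float64(186.0), np.float64(22.0), np.float64(21.25)) (np.float64(358.0), np.float64(151.75), np.float64(19.75), np.float64(20.75))
tree_large [473.4  79.1] [471.2  81.4] 484 428 (np.float64(308.25), np.float64(206.0), np.float64(25.0), np.float64(24.5)) (np.float64(281.25), np.float64(174.25), np.float64(26.0), np.float64(23.0))
tree_small [ 481.4 -129.3] [ 480.  -128.4] 274 294 (np.float64(368.5), np.float64(205.25), np.float64(19.0), np.float64(18.5)) (np.float64(233.25), np.float64(209.75), np.float64(21.75), np.float64(18.25))
tree_short [350.6 278.1] [349.8 278. ] 382 212 (np.float64(254.75), np.float64(242.75), np.float64(23.0), np.float64(21.5)) (np.float64(304.75), np.float64(137.75), np.float64(19.25), np.float64(14.75))
```

```bash
cat > go.py <<'E'
import sys; from h import *
from scipy.spatial.transform import Rotation as R
s=status.get_obs(); r=R.from_quat(s["tool_rot"]); p=s["tcp_pos"]*1000
print("t%.2f"%s["time_s"],"tcp",p.round(1),"rot",r.as_matrix().round(4)[:,:2].tolist(),"w %.1f"%(s["width"]*1000),"F",s["wrist_force"].round(1))
for a in sys.argv[1:]:
    t=np.array([float(v) for v in a.split(",")]); print(a,r.inv().apply(t-p).round(1))
E
python3 go.py 570,-415,130 570,-415,23
```

```text
t0.10 tcp [ 227.5 -581.6  221.6] rot [[-0.9314, -0.3641], [-0.3641, 0.9314], [0.0001, 0.002]] w 86.7 F [ 1.   0.7 -0.2]
570,-415,130 [-379.7   30.2   91.6]
570,-415,23 [-379.7   30.   198.6]
```

{"name": "apply_moves", "arguments": {
  "deltas": [
    [0,0,0,-60,5,15,1],
    [0,0,0,-120,10,30,1],
    [0,0,0,-180,15,45,1],
    [0,0,0,-240,20,60,1],
    [0,0,0,-300,25,75,1],
    [0,0,0,-350,28,88,1],
    [0,0,0,-380,30,92,1],
    [0,0,0,-380,30,92,1],
    [0,0,0,-380,30,92,1]
  ]
}}

```text
time_s: 1.23
tcp_pos: [0.5699, -0.4162, 0.1308]
tool_rot: [-0.185, 0.983, -0.0, -0.0]
wrist_force: [-0.6, 0.0, -0.1]
width: 0.0869
finger_force: 0.0
```

```bash
python3 go.py 570,-415,23
python3 - <<'E'
from meas import *
t=optics.get_image("top")[:,:,::-1];s=optics.get_image("scene")[:,:,::-1]
cv2.imwrite("pics/s1.png",cv2.resize(s[130:330,100:340],None,fx=3,fy=3,interpolation=cv2.INTER_CUBIC))
E
```

```text
t1.23 tcp [ 569.9 -416.2  130.8] rot [[-0.9316, -0.3635], [-0.3635, 0.9316], [0.0003, 0.0]] w 86.9 F [-0.6  0.  -0.1]
570,-415,23 [ -0.6   1.1 107.8]
```

View pics/s1.png

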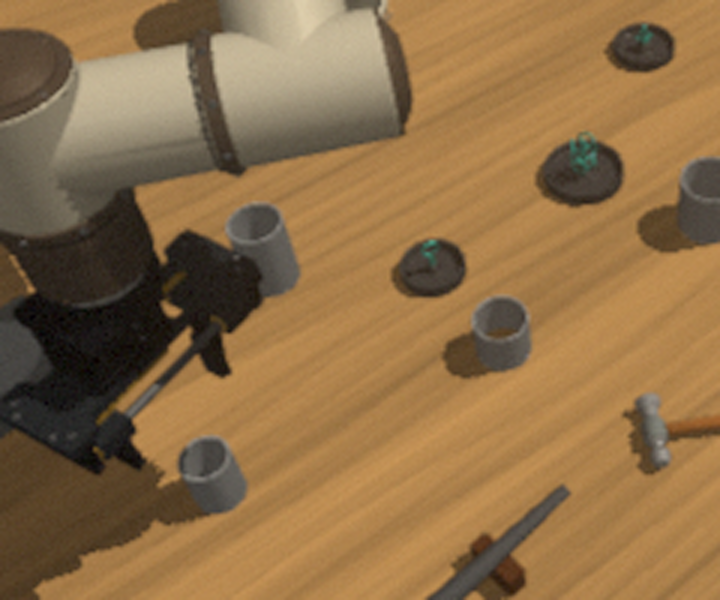

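The finger tips at crop (130,460) and (222,370) straddle the line to the small flask at (212,470). I'll descend and grip.

{"name": "apply_moves", "arguments": {
  "deltas": [
    [0,0,0,0,1,30,1],
    [0,0,0,0,1,60,1],
    [0,0,0,0,1,85,1],
    [0,0,0,0,1,100,1],
    [0,0,0,0,1,107,1],
    [0,0,0,0,1,107,1],
    [0,0,0,0,1,107,0.3],
    [0,0,0,0,1,107,0.3],
    [0,0,0,0,1,107,0.3],
    [0,0,0,0,1,107,0.3],
    [0,0,0,0,1,107,0.3],
    [0,0,0,0,1,107,0.3]
  ],
  "newtons": 20
}}

```text
time_s: 2.82
tcp_pos: [0.5702, -0.4146, 0.0236]
tool_rot: [-0.185, 0.983, 0.0, -0.0]
wrist_force: [-0.1, -0.0, 1.0]
width: 0.0441
finger_force: 20.0
```

{"name": "apply_moves", "arguments": {
  "deltas": [
    [0,0,0,0,0,-10,0.3],
    [0,0,0,0,0,-35,0.3],
    [0,0,0,0,0,-60,0.3],
    [0,0,0,0,10,-80,0.3],
    [0,0,0,-2,35,-80,0.3],
    [0,0,0,-5,70,-80,0.3],
    [0,0,0,-8,110,-80,0.3],
    [0,0,0,-11,150,-80,0.3],
    [0,0,0,-14,190,-80,0.3],
    [0,0,0,-17,230,-80,0.3],
    [0,0,0,-19,265,-80,0.3],
    [0,0,0,-20,285,-80,0.3],
    [0,0,0,-20.5,296,-80,0.3],
    [0,0,0,-20.5,299,-80,0.3],
    [0,0,0,-20.5,299,-80,0.3],
    [0,0,0,-20.5,299,-80,0.3]
  ]
}}

```text
time_s: 4.82
tcp_pos: [0.4806, -0.1294, 0.1035]
tool_rot: [-0.185, 0.983, -0.0, -0.0]
wrist_force: [0.7, -0.6, -2.0]
width: 0.044
finger_force: 20.0
```

```bash
python3 go.py 481,-129,30
python3 - <<'E'
from meas import *
s=optics.get_image("scene")[:,:,::-1]
cv2.imwrite("pics/s2.png",cv2.resize(s[130:290,160:340],None,fx=3.5,fy=3.5,interpolation=cv2.INTER_CUBIC))
E
```

```text
t4.83 tcp [ 480.6 -129.4  103.5] rot [[-0.9316, -0.3635], [-0.3635, 0.9316], [0.0001, -0.0001]] w 44.0 F [ 0.7 -0.6 -2. ]
481,-129,30 [-0.5  0.2 73.5]
```

View pics/s2.png

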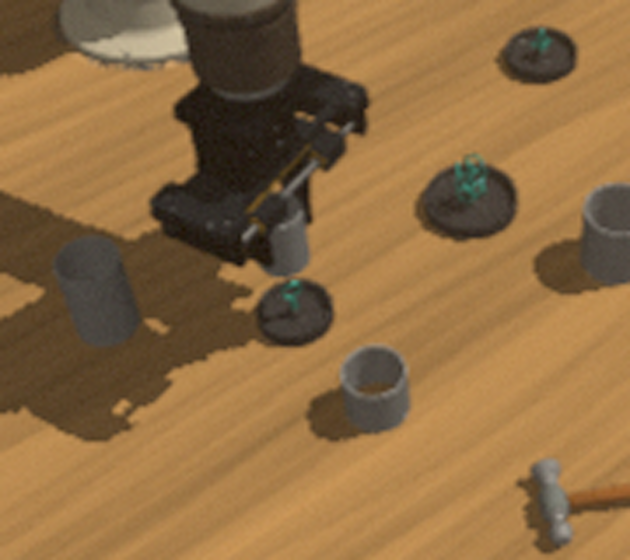

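The small flask hangs at crop (285,250), just behind and above tree_small at (293,311). I'll check its measured offset before lowering.

Run:
```python
from h import *
c=lambda P:((proj("scene",P)-[160,130])*3.5).round(1)
a=np.linspace(0,6.28,60)
E=np.array([c([.4806+.022*np.cos(t),-.1294+.022*np.sin(t),.0805]) for t in a]);print("bottom ell min/max",E.min(0),E.max(0))
E=np.array([c([.481+.0395*0+.034*np.cos(t),-.129+.034*np.sin(t),.015]) for t in a]);print("rim",E.min(0),E.max(0))
```

```text
bottom ell min/max [255.9 237.4] [308.1 275.9]
rim [253.3 276.5] [330.4 335.4]
```

{"name": "apply_moves", "arguments": {
  "deltas": [
    [0,0,0,0,0,12,0.3],
    [0,0,0,0,0,24,0.3],
    [0,0,0,0,0,36,0.3],
    [0,0,0,0,0,48,0.3],
    [0,0,0,0,0,60,0.3],
    [0,0,0,0,0,68,0.3],
    [0,0,0,0,0,72,0.3],
    [0,0,0,0,0,74,0.3],
    [0,0,0,0,0,74.5,0.3],
    [0,0,0,0,0,74.5,0.3]
  ]
}}

```text
time_s: 6.12
tcp_pos: [0.4807, -0.1288, 0.0293]
tool_rot: [-0.185, 0.983, -0.0, 0.0]
wrist_force: [0.1, -0.6, -1.9]
width: 0.0438
finger_force: 20.0
```

{"name": "apply_moves", "arguments": {
  "deltas": [
    [0,0,0,0,0,0.5,0.3],
    [0,0,0,0,0,1,0.3],
    [0,0,0,0,0,1,0.8],
    [0,0,0,0,0,1,0.8],
    [0,0,0,0,0,1,0.8],
    [0,0,0,0,0,1,0.8],
    [0,0,0,0,0,-10,0.8],
    [0,0,0,0,0,-40,0.8],
    [0,0,0,0,0,-70,0.8],
    [0,0,0,0,0,-100,0.9],
    [0,0,0,0,0,-100,1]
  ]
}}

```text
time_s: 7.5
tcp_pos: [0.4823, -0.1289, 0.1322]
tool_rot: [-0.186, 0.983, -0.001, 0.003]
wrist_force: [-0.0, -0.1, -0.6]
width: 0.0813
finger_force: 0.0
```

```bash
python3 go.py 607,-131,120 607,-131,17
```

```text
t7.50 tcp [ 482.3 -128.9  132.2] rot [[-0.9311, -0.3646], [-0.3646, 0.9311], [-0.0064, -0.0026]] w 81.3 F [-0.  -0.1 -0.6]
607,-131,120 [-115.2  -47.4   13.1]
607,-131,17 [-114.6  -47.1  116.1]
```

{"name": "apply_moves", "arguments": {
  "deltas": [
    [0,0,0,-30,-12,0,1],
    [0,0,0,-70,-29,0,1],
    [0,0,0,-105,-43,0,1],
    [0,0,0,-117,-48,10,1],
    [0,0,0,-117,-48,35,1],
    [0,0,0,-117,-48,65,1],
    [0,0,0,-117,-48,90,1],
    [0,0,0,-117,-48,105,1],
    [0,0,0,-117,-48,112,1],
    [0,0,0,-117,-48,112,1],
    [0,0,0,-117,-48,112,0.4],
    [0,0,0,-117,-48,112,0.4],
    [0,0,0,-117,-48,112,0.4],
    [0,0,0,-117,-48,112,0.4],
    [0,0,0,-117,-48,112,0.4]
  ]
}}

```text
time_s: 9.38
tcp_pos: [0.6069, -0.1308, 0.0173]
tool_rot: [-0.185, 0.983, 0.0, 0.0]
wrist_force: [-0.4, 1.3, 1.2]
width: 0.0549
finger_force: 20.0
```

```bash
python3 go.py 350,278,105
python3 - <<'E'
from meas import *
s=optics.get_image("scene")[:,:,::-1]
cv2.imwrite("pics/s3.png",cv2.resize(s[130:290,160:340],None,fx=3.5,fy=3.5,interpolation=cv2.INTER_CUBIC))
E
```

```text
t9.38 tcp [ 606.9 -130.8   17.3] rot [[-0.9313, -0.3643], [-0.3643, 0.9313], [-0.0002, -0.0]] w 54.9 F [-0.4  1.3  1.2]
350,278,105 [ 90.3 474.3 -87.7]
```

View pics/s3.png

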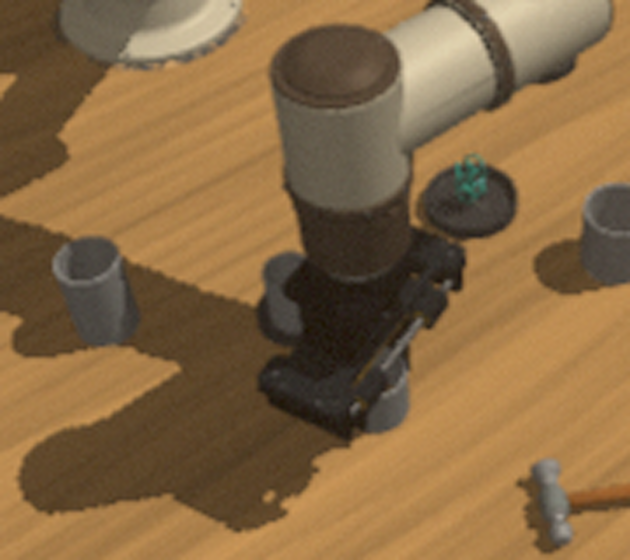

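Flask_small stands in its base at crop (285,300) and flask_short is gripped. I'll carry the short flask over to tree_short.

{"name": "apply_moves", "arguments": {
  "deltas": [
    [0,0,0,0,0,-10,0.4],
    [0,0,0,0,0,-35,0.4],
    [0,0,0,0,0,-65,0.4],
    [0,0,0,2,10,-90,0.4],
    [0,0,0,7,35,-90,0.4],
    [0,0,0,14,75,-90,0.4],
    [0,0,0,22,117,-90,0.4],
    [0,0,0,30,160,-90,0.4],
    [0,0,0,39,204,-90,0.4],
    [0,0,0,47,248,-90,0.4],
    [0,0,0,55,291,-90,0.4],
    [0,0,0,64,335,-90,0.4],
    [0,0,0,72,378,-90,0.4],
    [0,0,0,79,415,-90,0.4],
    [0,0,0,85,445,-90,0.4],
    [0,0,0,88.5,465,-90,0.4],
    [0,0,0,90,473,-90,0.4],
    [0,0,0,90.3,474.3,-90,0.4],
    [0,0,0,90.3,474.3,-90,0.4],
    [0,0,0,90.3,474.3,-90,0.4]
  ]
}}

```text
time_s: 11.92
tcp_pos: [0.3503, 0.2773, 0.107]
tool_rot: [-0.185, 0.983, -0.0, -0.0]
wrist_force: [0.4, -0.3, -1.5]
width: 0.0549
finger_force: 20.0
```

```bash
python3 go.py 350,278,22.3
python3 - <<'E'
from meas import *
s=optics.get_image("scene")[:,:,::-1]
cv2.imwrite("pics/s4.png",cv2.resize(s[70:230,220:400],None,fx=3.5,fy=3.5,interpolation=cv2.INTER_CUBIC))
E
```

```text
t11.93 tcp [350.3 277.3 107. ] rot [[-0.9317, -0.3632], [-0.3632, 0.9317], [0.0003, -0.0002]] w 54.9 F [ 0.4 -0.3 -1.5]
350,278,22.3 [-0.   0.8 84.7]
```

View pics/s4.png

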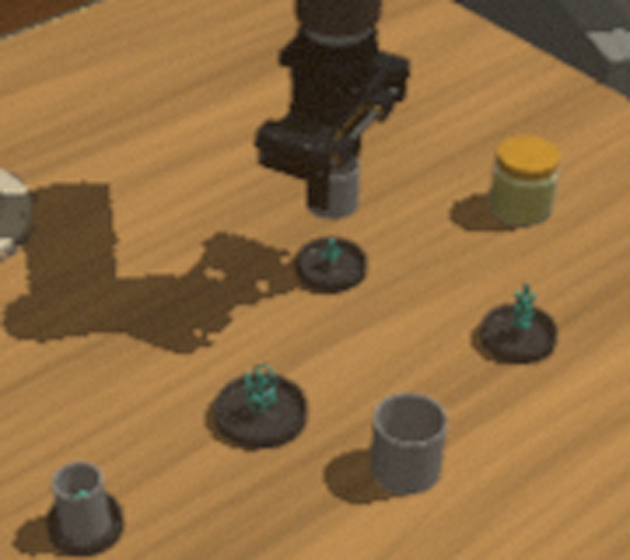

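Flask_small is seated at crop (80,505). The short flask hangs over its tree at (331,262), so I'll lower it.

{"name": "apply_moves", "arguments": {
  "deltas": [
    [0,0,0,0,0.5,15,0.4],
    [0,0,0,0,0.5,30,0.4],
    [0,0,0,0,0.5,43,0.4],
    [0,0,0,0,0.5,55,0.4],
    [0,0,0,0,0.5,67,0.4],
    [0,0,0,0,0.5,77,0.4],
    [0,0,0,0,0.5,82,0.4],
    [0,0,0,0,0.5,84,0.4],
    [0,0,0,0,0.5,84.5,0.4],
    [0,0,0,0,0.5,84.5,0.4]
  ]
}}

```text
time_s: 13.22
tcp_pos: [0.35, 0.2786, 0.0228]
tool_rot: [-0.185, 0.983, 0.0, 0.0]
wrist_force: [-0.3, 0.1, -1.9]
width: 0.055
finger_force: 20.0
```

{"name": "apply_moves", "arguments": {
  "deltas": [
    [0,0,0,0,0,0.5,0.4],
    [0,0,0,0,0,0.5,0.9],
    [0,0,0,0,0,0.5,0.9],
    [0,0,0,0,0,0.5,0.9],
    [0,0,0,0,0,0.5,0.9],
    [0,0,0,0,0,-10,0.9],
    [0,0,0,0,0,-40,0.9],
    [0,0,0,0,0,-80,0.9],
    [0,0,0,0,0,-120,1],
    [0,0,0,0,-10,-140,1],
    [0,0,0,5,-50,-140,1],
    [0,0,0,15,-100,-140,1],
    [0,0,0,30,-150,-140,1],
    [0,0,0,45,-200,-140,1],
    [0,0,0,65,-255,-140,1],
    [0,0,0,85,-310,-140,1],
    [0,0,0,110,-365,-140,1],
    [0,0,0,140,-430,-140,1],
    [0,0,0,160,-480,-140,1],
    [0,0,0,160,-480,-140,1]
  ]
}}

```text
time_s: 15.72
tcp_pos: [0.3748, -0.2306, 0.1629]
tool_rot: [-0.181, 0.983, -0.0, 0.0]
wrist_force: [0.1, 0.6, 0.3]
width: 0.0874
finger_force: 0.0
```

```bash
python3 go.py 378,-260.5,135 378,-260.5,41
```

```text
t15.72 tcp [ 374.8 -230.6  162.9] rot [[-0.9343, -0.3566], [-0.3566, 0.9343], [-0.0001, -0.0005]] w 87.4 F [0.1 0.6 0.3]
378,-260.5,135 [  7.6 -29.1  27.9]
378,-260.5,41 [  7.7 -29.  121.9]
```

{"name": "apply_moves", "arguments": {
  "deltas": [
    [0,0,0,10,-32.5,0,1],
    [0,0,0,10,-32.5,10,1],
    [0,0,0,10,-32.5,40,1],
    [0,0,0,10,-32.5,70,1],
    [0,0,0,10,-32.5,95,1],
    [0,0,0,10,-32.5,112,1],
    [0,0,0,10,-32.5,121,1],
    [0,0,0,10,-32.5,121,1],
    [0,0,0,10,-32.5,121,0.4],
    [0,0,0,10,-32.5,121,0.4],
    [0,0,0,10,-32.5,121,0.4],
    [0,0,0,10,-32.5,121,0.4],
    [0,0,0,10,-32.5,121,0.4]
  ]
}}

```text
time_s: 17.35
tcp_pos: [0.378, -0.2607, 0.0417]
tool_rot: [-0.185, 0.983, 0.0, -0.0]
wrist_force: [-0.5, 2.7, 3.6]
width: 0.0549
finger_force: 20.0
```

```bash
python3 go.py 350,-130,160 558,355,160
```

```text
t17.35 tcp [ 378.  -260.7   41.7] rot [[-0.9314, -0.3641], [-0.3641, 0.9314], [0.0003, 0.0005]] w 54.9 F [-0.5  2.7  3.6]
350,-130,160 [ -21.5  131.9 -118.2]
558,355,160 [-391.8  507.9 -118.1]
```

{"name": "apply_moves", "arguments": {
  "deltas": [
    [0,0,0,0,0,-10,0.4],
    [0,0,0,0,0,-40,0.4],
    [0,0,0,0,0,-75,0.4],
    [0,0,0,-4,5,-105,0.4],
    [0,0,0,-15,20,-118,0.4],
    [0,0,0,-35,45,-118,0.4],
    [0,0,0,-60,78,-118,0.4],
    [0,0,0,-88,114,-118,0.4],
    [0,0,0,-117,152,-118,0.4],
    [0,0,0,-146,190,-118,0.4],
    [0,0,0,-176,228,-118,0.4],
    [0,0,0,-205,266,-118,0.4],
    [0,0,0,-234,304,-118,0.4],
    [0,0,0,-263,341,-118,0.4],
    [0,0,0,-292,378,-118,0.4],
    [0,0,0,-320,415,-118,0.4],
    [0,0,0,-346,449,-118,0.4],
    [0,0,0,-366,475,-118,0.4],
    [0,0,0,-380,493,-118,0.4],
    [0,0,0,-388,503,-118,0.4]
  ]
}}

```text
time_s: 19.85
tcp_pos: [0.5561, 0.3496, 0.1587]
tool_rot: [-0.185, 0.983, -0.0, -0.001]
wrist_force: [0.6, -0.3, -3.5]
width: 0.0546
finger_force: 20.0
```

{"name": "apply_moves", "arguments": {
  "deltas": [
    [0,0,0,-3,4,0,0.4],
    [0,0,0,-4,5,0,0.4],
    [0,0,0,-4,5,0,0.4],
    [0,0,0,-4,5,0,0.4]
  ]
}}

```text
time_s: 20.35
tcp_pos: [0.5582, 0.3544, 0.1598]
tool_rot: [-0.185, 0.983, 0.0, -0.0]
wrist_force: [1.1, 0.5, -3.1]
width: 0.0553
finger_force: 20.0
```

```bash
python3 go.py 558,355,46.7
python3 - <<'E'
from meas import *
s=optics.get_image("scene")[:,:,::-1]; t=optics.get_image("top")[:,:,::-1]
cv2.imwrite("pics/t5.png",t); cv2.imwrite("pics/s5r.png",s)
cv2.imwrite("pics/s5.png",cv2.resize(s[70:230,220:400],None,fx=3.5,fy=3.5,interpolation=cv2.INTER_CUBIC))
run(cv2.imread('pics/t5.png'),s,{k:v for k,v in A.items() if k[:4]=="tree" and "all" in k or k=="tree_large"})
c=lambda P:((proj("scene",P)-[220,70])*3.5+1.25).round(1)
a=np.linspace(0,6.28,60)
for z in (.015,0):
  E=np.array([c([.558+.0395*np.cos(t),.355+.0395*np.sin(t),z]) for t in a]);print("rim",E.min(0),E.max(0))
print(c([.558,.355,.076]),c([.558,.355,.06]))
E
```

```text
t20.35 tcp [558.2 354.4 159.8] rot [[-0.9315, -0.3637], [-0.3637, 0.9315], [0.0001, 0.0]] w 55.3 F [ 1.1  0.5 -3.1]
558,355,46.7 [-1.000e-01  6.000e-01  1.131e+02]
tree_tall [621.4 142.9] [553.4 361.8] 341 308 (np.float64(292.0), np.float64(167.5), np.float64(20.5), np.float64(21.5)) (np.float64(358.0), np.float64(151.5), np.float64(20.75), np.float64(21.25))
tree_large [473.3  80.3] [472.   81.7] 496 437 (np.float64(308.0), np.float64(206.0), np.float64(25.25), np.float64(24.75)) (np.float64(281.5), np.float64(174.0), np.float64(26.0), np.float64(23.5))
tree_small [ 482.  -129.2] [ 466.9 -120.3] 272 403 (np.float64(368.25), np.float64(205.25), np.float64(19.25), np.float64(18.5)) (np.float64(234.75), np.float64(201.75), np.float64(20.0), np.float64(26.0))
rim [480.8 301.4] [557.7 352.9]
rim [479.3 312.2] [555.5 363.7]
[527. 281.] [524.9 293.3]
```

View pics/s5.png

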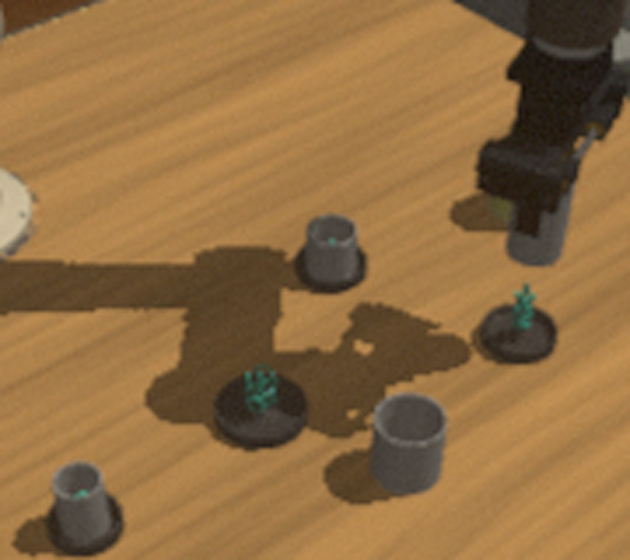

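Flask_short is seated at crop (331,250). The tall flask hangs above tree_tall at (518,332), which matches the predicted rim, so I'll lower it.

{"name": "apply_moves", "arguments": {
  "deltas": [
    [0,0,0,0,0.5,12,0.4],
    [0,0,0,0,0.5,24,0.4],
    [0,0,0,0,0.5,36,0.4],
    [0,0,0,0,0.5,48,0.4],
    [0,0,0,0,0.5,60,0.4],
    [0,0,0,0,0.5,72,0.4],
    [0,0,0,0,0.5,84,0.4],
    [0,0,0,0,0.5,95,0.4],
    [0,0,0,0,0.5,104,0.4],
    [0,0,0,0,0.5,110,0.4],
    [0,0,0,0,0.5,112,0.4],
    [0,0,0,0,0.5,112.5,0.4],
    [0,0,0,0,0.5,112.5,0.4]
  ]
}}

```text
time_s: 22.08
tcp_pos: [0.5583, 0.3557, 0.0475]
tool_rot: [-0.185, 0.983, 0.0, 0.0]
wrist_force: [-0.3, -0.2, -3.0]
width: 0.0551
finger_force: 20.0
```

{"name": "apply_moves", "arguments": {
  "deltas": [
    [0,0,0,0,0,0.7,0.4],
    [0,0,0,0,0,0.7,0.9],
    [0,0,0,0,0,0.7,0.9],
    [0,0,0,0,0,0.7,0.9],
    [0,0,0,0,0,0.7,0.9],
    [0,0,0,0,0,-10,0.9],
    [0,0,0,0,0,-40,0.9],
    [0,0,0,0,0,-80,1],
    [0,0,0,0,0,-110,1],
    [0,0,0,3,-30,-110,1],
    [0,0,0,10,-85,-110,1],
    [0,0,0,16,-140,-110,1],
    [0,0,0,21,-190,-110,1],
    [0,0,0,24,-215,-110,1],
    [0,0,0,24,-220,-110,1],
    [0,0,0,24,-220,-110,1],
    [0,0,0,24,-220,-110,1]
  ]
}}

```text
time_s: 24.2
tcp_pos: [0.6157, 0.143, 0.1572]
tool_rot: [-0.186, 0.983, 0.0, 0.0]
wrist_force: [-0.0, -0.0, -0.9]
width: 0.0872
finger_force: 0.0
```

```bash
python3 go.py 615.6,141.4,28
```

```text
t24.20 tcp [615.7 143.  157.2] rot [[-0.9308, -0.3655], [-0.3655, 0.9308], [-0.0003, 0.0001]] w 87.2 F [-0.  -0.  -0.9]
615.6,141.4,28 [  0.7  -1.4 129.2]
```

{"name": "apply_moves", "arguments": {
  "deltas": [
    [0,0,0,0.5,-1,30,1],
    [0,0,0,0.5,-1,55,1],
    [0,0,0,0.5,-1,80,1],
    [0,0,0,0.5,-1,105,1],
    [0,0,0,0.5,-1,122,1],
    [0,0,0,0.5,-1,129,1],
    [0,0,0,0.5,-1,129,1],
    [0,0,0,0.5,-1,129,0.5],
    [0,0,0,0.5,-1,129,0.5],
    [0,0,0,0.5,-1,129,0.5],
    [0,0,0,0.5,-1,129,0.5],
    [0,0,0,0.5,-1,129,0.5]
  ]
}}

```text
time_s: 25.7
tcp_pos: [0.6161, 0.141, 0.0288]
tool_rot: [-0.185, 0.983, 0.0, 0.001]
wrist_force: [-1.4, 1.2, 4.4]
width: 0.0674
finger_force: 20.0
```

```bash
python3 go.py 472.5,79.5,120
```

```text
t25.70 tcp [616.1 141.   28.8] rot [[-0.9313, -0.3643], [-0.3643, 0.9313], [-0.001, 0.0001]] w 67.4 F [-1.4  1.2  4.4]
472.5,79.5,120 [156.   -5.  -91.4]
```

{"name": "apply_moves", "arguments": {
  "deltas": [
    [0,0,0,0,0,-10,0.5],
    [0,0,0,0,0,-35,0.5],
    [0,0,0,0,0,-65,0.5],
    [0,0,0,2,0,-88,0.5],
    [0,0,0,15,0,-91,0.5],
    [0,0,0,45,-1,-91,0.5],
    [0,0,0,80,-2,-91,0.5],
    [0,0,0,115,-3,-91,0.5],
    [0,0,0,142,-4,-91,0.5],
    [0,0,0,154,-5,-91,0.5],
    [0,0,0,156,-5,-91,0.5],
    [0,0,0,156,-5,-91,0.5],
    [0,0,0,156,-5,-91,0.5]
  ]
}}

```text
time_s: 27.32
tcp_pos: [0.4731, 0.0797, 0.1189]
tool_rot: [-0.185, 0.983, 0.0, 0.0]
wrist_force: [-0.1, 0.2, -3.1]
width: 0.0673
finger_force: 20.0
```

```bash
python3 go.py 472.5,79.5,33.8
python3 - <<'E'
from meas import *
s=optics.get_image("scene")[:,:,::-1]
cv2.imwrite("pics/s6.png",cv2.resize(s[70:230,220:400],None,fx=3.5,fy=3.5,interpolation=cv2.INTER_CUBIC))
c=lambda P:((proj("scene",P)-[220,70])*3.5+1.25).round(1)
a=np.linspace(0,6.28,60)
for x,y,r,z in ((.4725,.0795,.0455,.015),(.4725,.0795,.0455,0),(.4725,.0795,.0335,.0915)):
  E=np.array([c([x+r*np.cos(t),y+r*np.sin(t),z]) for t in a]);print(E.min(0),E.max(0))
E
```

```text
t27.32 tcp [473.1  79.7 118.9] rot [[-0.9313, -0.3643], [-0.3643, 0.9313], [-0.0004, -0.0001]] w 67.3 F [-0.1  0.2 -3.1]
472.5,79.5,33.8 [ 0.7  0.  85.1]
[212.  371.3] [306.2 438.3]
[212.7 382.1] [306.1 449.1]
[221.2 321.6] [293.8 371.1]
```

View pics/s6.png

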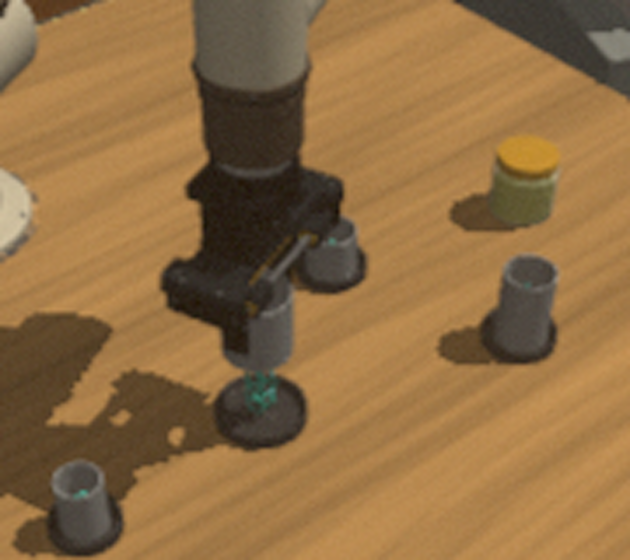

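Flask_tall is seated at crop (523,310). The large flask hangs at (257,335) above its base at (260,410), and both match the prediction. I'll lower it.

{"name": "apply_moves", "arguments": {
  "deltas": [
    [0,0,0,0,0,12,0.5],
    [0,0,0,0,0,24,0.5],
    [0,0,0,0,0,36,0.5],
    [0,0,0,0,0,48,0.5],
    [0,0,0,0,0,60,0.5],
    [0,0,0,0,0,71,0.5],
    [0,0,0,0,0,79,0.5],
    [0,0,0,0,0,83,0.5],
    [0,0,0,0,0,84,0.5],
    [0,0,0,0,0,84,0.5]
  ]
}}

```text
time_s: 28.62
tcp_pos: [0.4725, 0.0794, 0.0353]
tool_rot: [-0.185, 0.983, 0.0, 0.0]
wrist_force: [-0.1, -0.0, -3.4]
width: 0.0676
finger_force: 20.0
```

{"name": "apply_moves", "arguments": {
  "deltas": [
    [0,0,0,0,0,0.7,0.5],
    [0,0,0,0,0,1.3,0.5],
    [0,0,0,0,0,1.3,0.5],
    [0,0,0,0,0,1.3,1],
    [0,0,0,0,0,1.3,1],
    [0,0,0,0,0,1.3,1],
    [0,0,0,0,0,1.3,1],
    [0,0,0,0,0,-8,1],
    [0,0,0,0,0,-35,1],
    [0,0,0,0,0,-75,1],
    [0,0,0,0,0,-115,1],
    [0,0,0,0,-50,-120,1],
    [0,0,0,0,-110,-120,1],
    [0,0,0,0,-170,-120,1],
    [0,0,0,0,-230,-120,1],
    [0,0,0,0,-290,-120,1],
    [0,0,0,0,-350,-120,1],
    [0,0,0,0,-400,-120,1],
    [0,0,0,0,-400,-120,1],
    [0,0,0,0,-400,-120,1]
  ]
}}

```text
time_s: 31.12
tcp_pos: [0.6174, -0.293, 0.155]
tool_rot: [-0.185, 0.983, 0.0, -0.0]
wrist_force: [0.3, 0.5, 0.5]
width: 0.0868
finger_force: 0.0
```

Run:
```python
from meas import *
s=optics.get_image("scene")[:,:,::-1];t=optics.get_image("top")[:,:,::-1]
a=cv2.resize(s[120:240,220:400],None,fx=4,fy=4,interpolation=cv2.INTER_CUBIC)
cv2.imwrite("pics/s7.png",cv2.resize(s[110:240,220:400],None,fx=4,fy=4,interpolation=cv2.INTER_CUBIC))
cv2.imwrite("pics/t7.png",cv2.resize(t[165:275,220:420],None,fx=4,fy=4,interpolation=cv2.INTER_CUBIC))
print(status.get_obs()["tcp_pos"])
```

```text
[ 0.61770769 -0.29210527  0.15557742]
```

View pics/s7.png

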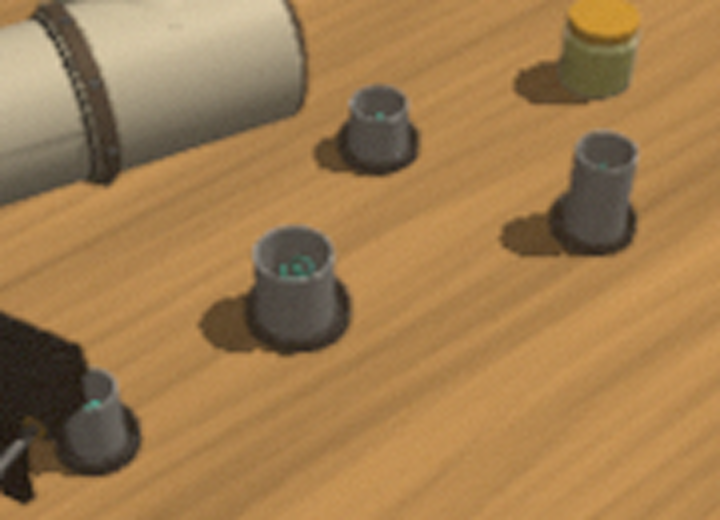

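View pics/t7.png

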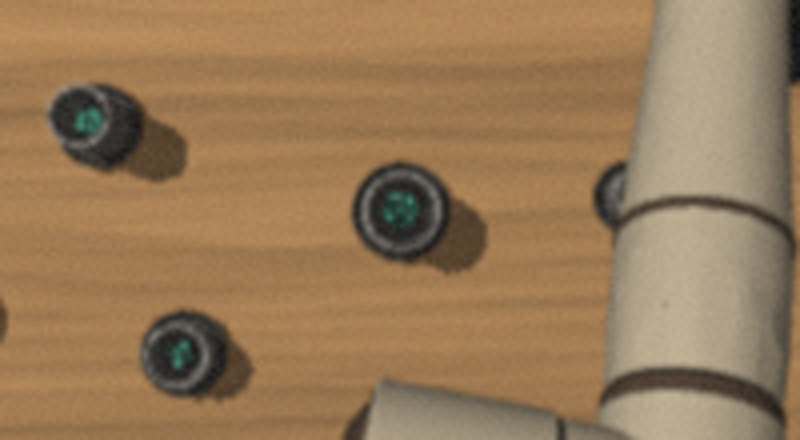

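All four flasks sit level and centred in their bases. In s7 they are at (378,130), (600,195), (297,290) and (95,425). The jar is where it was, and the robot is clear of everything.

```bash
python3 -c "
from workcell import order
print(order.finish_job())"
```

```text
the job is handed in; nothing more can be done
None
```

The job is handed in: in the last images all four flasks stand level in the bases of their own trees, and the hammer and jar were never approached; handing in returned no verdict.

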